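# Clear the foil press bench: dies and stamps back into their trays

## Task

Put the five brass pieces beside the foil press away in the wooden trays: the two straight line dies flat with the ridge up, one in each long lane of the tray that is divided lengthwise; the two wooden-handled stamps standing upright on their feet, one in each bay of the tray that is divided crosswise; and the type holder lying flat, slot up, in the undivided tray. Every piece must rest on its tray's floor, not on a rim or divider, and the foil reel and the amber jar that stand among the pieces must be left standing where they are.

Things in the scene. Friction and masses are not known exactly. Their poses are not given: they have to be found in the camera images.
- bar_a: one of two like brass line dies: a straight bar 120 mm long (x), 18 mm wide (y), body 30 mm high with a ridge 4 mm wide and 4 mm high along the middle of its top, about 0.4 kg; origin at the centre of its underside, z up through the ridge; lies ridge up, its length pointing away from the robot within 0.4 rad
- bar_b: one of two like brass line dies: a straight bar 120 mm long (x), 18 mm wide (y), body 30 mm high with a ridge 4 mm wide and 4 mm high along the middle of its top, about 0.4 kg; origin at the centre of its underside, z up through the ridge; lies ridge up, its length pointing away from the robot within 0.4 rad
- stamp_a: hand stamp standing on its foot: brass foot 40 mm across and 14 mm high, thin brass neck 18 mm across, and a turned wooden handle 26 mm across from 22 to 68 mm above the underside; about 0.18 kg; origin at the centre of the underside, z up along the handle. The two stamps are alike
- stamp_b: hand stamp standing on its foot: brass foot 40 mm across and 14 mm high, thin brass neck 18 mm across, and a turned wooden handle 26 mm across from 22 to 68 mm above the underside; about 0.18 kg; origin at the centre of the underside, z up along the handle. The two stamps are alike
- holder: type holder lying flat, 125 mm long: brass head 50 mm long, 36 mm wide (y), 34 mm high, dark slot on top; round wooden handle 32 mm across, axis 17 mm up, pointing roughly to the robot (within 0.4 rad). 0.4 kg, nearly all in the head. Origin under mid-length, level with the head's underside; +x points to the head, whose centre is at x = 37.5 mm (hold it there)
- tray_lanes: pale wooden tray lined in black, fixed to the bench, 130 x 170 mm outside (x by y), 12 mm high, 5 mm walls, floor 5 mm above the bench; origin: centre of its underside; its y lies along world y within 0.2 rad. A 5 mm divider as high as the rim runs along y at x = 0 and makes two lanes, each 57 mm wide and 160 mm long, with middles at x = +31 and -31 mm. For the line dies.
- tray_bays: pale wooden tray lined in black, fixed to the bench, 130 x 170 mm outside (x by y), 12 mm high, 5 mm walls, floor 5 mm above the bench; origin: centre of its underside; its y lies along world y within 0.2 rad. A 5 mm divider as high as the rim runs along x at y = 0 and makes two bays, each 120 x 77 mm, with middles at y = +41 and -41 mm. For the stamps.
- tray_open: pale wooden tray lined in black, fixed to the bench, 130 x 170 mm outside (x by y), 12 mm high, 5 mm walls, floor 5 mm above the bench; origin: centre of its underside; its y lies along world y within 0.2 rad. No divider: one space of 120 x 160 mm. For the type holder.
- reel: bystander: foil reel standing on end, copper foil between two black flanges 50 mm across, 50 mm high; origin at the centre of its underside. To be left alone. It stands in the same row as the five pieces, whose places are about 110 mm apart
- jar: bystander: closed amber glass jar with a steel cap, 48 mm across, 55 mm high; origin at the centre of its underside. To be left alone. It stands in the same row as the pieces

How it is judged:
By the outcome, as a careful person would: the job done as asked, in the order asked, and still so for the second after the job is handed in, with the robot touching nothing.
It also fails if it takes over 128 s, if anything falls off the work surface, if the arm or the gripper's body presses on something with over 40 N, if the wrist force passes 120 N, or if a joint passes its speed limit or range.

## Robot

A 6-joint arm with a two-finger parallel gripper is mounted at the origin on the work surface. World frame = base frame: x ahead of the robot, y to its left, z up, the work surface at z = 0. Lengths are in m, angles in rad, forces in N, time in s.
With the tool pointing down it reaches from about 0.275 to 0.825 m from the base axis. Payload 5.2 kg.
Tool frame: the origin (TCP) lies on the centre line of the jaws, within the pads' length; the fingertips stand 14 mm ahead of it and the grasp point (between the pads) lies 5 mm behind it; z points along the fingers, y is the line along which they close (so a half turn about z gives the same grasp; the last joint's range is limited). The gripper opens to 93 mm and grips with 3 to 60 N. Pads are 15 mm wide; open, the fingers measure 128 mm over their backs; the gripper's body (75 mm by 188 mm) begins 65 mm behind the grasp point.
Start: joints at [0.912, 0.259, 1.535, -0, 1.348, -0.203], TCP at [0.242, 0.494, 0.233] pointing down, gripper open.
Joint ranges: [-3.14, 3.14], [-0.91, 2.08], [0.19, 2.58], [-1.22, 4.36], [0.22, 2.71], [-3.12, 3.12]. Speed limits (rad/s): [2.57, 2.57, 3.14, 3.14, 3.14, 3.14].

## Interface

Orientations are given as a unit quaternion [x, y, z, w].
In Python, from rig import ctrl gives the robot as it stands.
- The arm moves only by the tool jog_arm, never from a script. Its argument "moves" is a list of rows, each an object of numbers: "fingers": the finger opening in mm, from 0 to 93; "x", "y", "z": the shift along the tool's x, y, z in mm; "rx", "ry", "rz": the turn, a rotation vector about the tool's x, y, z in rad. A call has 1 to 20 rows; each row shifts and turns the commanded pose from where the row before left it, along the tool's axes as they then stand; what a row does not reach is not made up. A row lasts 1/8 s, in which the tool goes at most 62.5 mm and 10.7 degrees, less where a joint would pass 70% of its speed; a pose out of reach is approached as far as the arm can. A call is refused whole if a number of a shift passes 62.5 or a number of a turn 0.188, either way. A call with a gripper value outside its range is refused whole. The fingers move at their own pace and stop on an object; the grip force is fixed at half the most. Time passes only in rows, so rows that do not move let the fingers close. It gives the time, the measured TCP pose, the force, the opening and the grip force at its end, in the units of the state.
- ctrl.sense(): the state, without advancing time (a new reading comes with each control period).
- ctrl.get_image(name): name is "scene" or "top" or "wrist"; returns a dict with "pixels" (400x640x3 uint8, red, green, blue), "range_z" (400x640 float32, m along the optical axis (not along the pixel's ray), 0 where there is no reading), "vfov" (degrees; the focal length in pixels is half the picture's height over the tangent of half this angle, whatever the lens; pixels are square), "cx", "cy" (the principal point, pixels), "position" and "rotation" of the camera in the world. Camera axes: x right, y up, looking along -z (the intrinsics and any distortion apply to the point x, -y, -z); pixel columns grow to the right and rows downward; lengths in m; the calibration is good to about 2 mm. A picture is of the moment at which its call begins.
- ctrl.sign_off(): hands the job in; it is judged then, once.
The state is a dict: "t": time; "joint_positions": joint angles; "qvel": joint speeds; "joint_torque": joint torques, N m; "eef_pos": TCP position; "tool_rot": TCP orientation; "contact_force": force on the tool from outside, world axes, zero at the start; "moment": the same for the moment, N m; "finger_gap": opening from 0.0 (shut) to 1.0 (fully open); "finger_force": force on a finger pad.
Only numpy, scipy, OpenCV 4.12 (cv2) and the standard library are available. Lean on these libraries where they do the work, as an engineer would, in place of code of your own. Each camera call takes 0.05 s, during which the arm holds its last target. There are 200 camera calls.

## Working session

There is one attempt and no reset: what is moved stays moved. The work goes in short steps, Python scripts to look and compute and a tool call to move; the robot and the scene stay as the last step left them, time stands still between calls to the robot, and variables do not carry over. Pictures are saved under pics/ and viewed, at most 15 in all, crops included, and the job is handed in when it is done.

Besides the shell and the picture viewer there is one more tool, called after "Request:" by a JSON object that holds its "api" and its "payload", one argument or row to a line. jog_arm: Moves the arm, as the interface text tells. Its arguments: {"type":"object","properties":{"moves":{"type":"array","items":{"type":"object","properties":{"fingers":{"type":"number"},"x":{"type":"number"},"y":{"type":"number"},"z":{"type":"number"},"rx":{"type":"number"},"ry":{"type":"number"},"rz":{"type":"number"}}}}},"required":["moves"]}

```bash
mkdir -p pics; ls; cat > h.py <<'E'
import numpy as np,cv2
from rig import ctrl
def grab(n,save=None):
    im=ctrl.get_image(n)
    if save: cv2.imwrite('pics/'+save,im['pixels'][...,::-1])
    return im
def world(im):
    h,w=im['range_z'].shape; f=h/2/np.tan(np.radians(im['vfov'])/2)
    v,u=np.mgrid[:h,:w]; z=im['range_z']
    P=np.stack([(u-im['cx'])/f*z,-(v-im['cy'])/f*z,-z],-1)
    return P@np.array(im['rotation']).T+np.array(im['position'])
E
python3 - <<'E'
from h import *
for n in('top','scene'):
    im=grab(n,n+'1.png'); print(n,{k:im[k] for k in im if k not in('pixels','range_z')})
    np.save(n+'1.npy',world(im))
print(ctrl.sense())
E
```

```text
pics
top {'vfov': 55.049579354381784, 'cx': 316.345400516723, 'cy': 192.58345449280446, 'position': array([0.46250016, 0.00243888, 0.81102676]), 'rotation': array([ 0.03568486, -0.04451371, -0.69723104,  0.7145726 ])}Traceback (most recent call last):
  File "<stdin>", line 4, in <module>
  File "h.py", line 11, in world
    return P@np.array(im['rotation']).T+np.array(im['position'])
           ~^~~~~~~~~~~~~~~~~~~~~~~~~~~
ValueError: matmul: Input operand 1 has a mismatch in its core dimension 0, with gufunc signature (n?,k),(k,m?)->(n?,m?) (size 4 is different from 3)
```

View pics/top1.png

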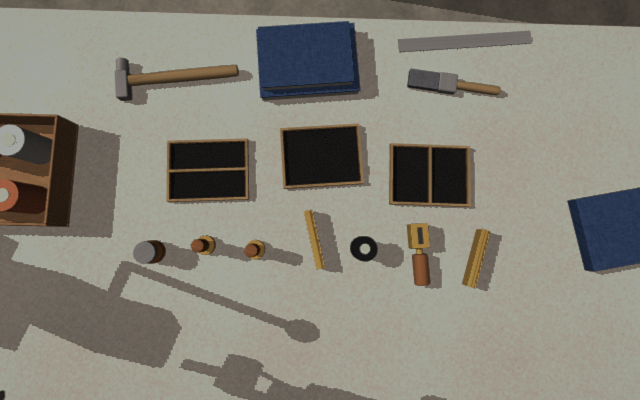

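The top view shows the row left to right: jar (149,251), stamps (203,245) and (255,250), bar (314,240), reel (364,248), holder with head at (419,236), bar (477,258). The trays are lanes (208,170), open (322,157) and bays (431,175).

```bash
sed -i 's/^from rig/from scipy.spatial.transform import Rotation as R\nfrom rig/; s/np.array(im\[.rotation.\]).T/R.from_quat(im["rotation"]).as_matrix().T/' h.py
cat > m.py <<'E'
from h import *
im=grab('top','top2.png'); W=world(im); np.save('W.npy',W)
print('table z',np.round([W[v,u] for v,u in((300,500),(110,200),(330,420),(110,520))],4).tolist())
# pieces: components by height
m=((W[...,2]>.014)&(im['range_z']>0)).astype(np.uint8)
n,l,s,c=cv2.connectedComponentsWithStats(m)
for i in range(1,n):
    if s[i,4]<100: continue
    P=W[l==i]; zt=np.percentile(P[:,2],98); 
    T=P[P[:,2]>zt-.008]
    (cx,cy),(a,b),an=cv2.minAreaRect((P[:,:2]*1000).astype(np.float32))
    (tx,ty),(ta,tb),tan=cv2.minAreaRect((T[:,:2]*1000).astype(np.float32))
    print(c[i].round(),s[i,4],'z',zt.round(4),'rect',np.round([cx,cy,a,b,an]),'top',np.round([tx,ty,ta,tb,tan],1))
m=((W[...,2]>.0085)&(W[...,2]<.02)).astype(np.uint8); m=cv2.morphologyEx(m,cv2.MORPH_OPEN,np.ones((2,2)))
m[210:]=0;m[:118]=0
n,l,s,c=cv2.connectedComponentsWithStats(m)
for i in range(1,n):
    if s[i,4]<100: continue
    P=W[l==i]; print('tray',c[i].round(),s[i,4],'z',np.median(P[:,2]).round(4),np.round(cv2.minAreaRect((P[:,:2]*1000).astype(np.float32))[0:2],1).tolist(),cv2.minAreaRect((P[:,:2]*1000).astype(np.float32))[2])
s=ctrl.sense(); print({k:np.round(s[k],4).tolist() for k in s})
E
python3 m.py
```

```text
table z [[0.3403, -0.3936, -0.0014], [0.7284, 0.2496, 0.002], [0.2766, -0.2263, -0.0012], [0.7486, -0.449, 0.001]]
[307.  59.] 7041 z 0.0473 rect [839.  19. 154. 214.   6.] top [843.   23.8 135.9 194.4   5.9]
[164.  76.] 1725 z 0.0261 rect [805. 300.  87. 260.   8.] top [805.2 300.   87.1 260.3   8.2]
[446.  82.] 1160 z 0.0212 rect [ 800. -300.  199.   42.   83.] top [ 799.6 -299.8  199.4   41.9   83.2]
[ 37. 167.] 5670 z 0.0948 rect [581. 585. 220. 155.   0.] top [580.3 567.1 164.1  48.3   6.1]
[610. 228.] 4488 z 0.0321 rect [ 493. -623.  150.  140.   11.] top [ 492.6 -623.2  150.9  138.7   10.9]
[314. 239.] 525 z 0.0346 rect [458.  -4. 119.  18.  14.] top [457.7  -3.8 119.3  17.8  13.9]
[420. 252.] 1034 z 0.0353 rect [ 433. -221.  125.   36.    5.] top [ 432.5 -220.8  124.7   36.2    5.1]
[477. 258.] 695 z 0.0347 rect [ 427. -337.   20.  119.   73.] top [ 427.1 -337.3   19.3  119.4   73.7]
[365. 248.] 515 z 0.0516 rect [ 441. -104.   49.   50.    1.] top [ 441.2 -103.8   48.8   49.5    1.3]
[200. 245.] 213 z 0.0686 rect [440. 220.  24.  24.  82.] top [440.7 220.2  22.9  24.1   1.1]
[... 226 characters left out ...]
90.6], [556.5, 166.9]] 65.98475646972656
tray [289. 136.] 124 z 0.0094 [[674.5, 55.6], [38.1, 77.9]] 50.46950149536133
tray [452. 149.] 152 z 0.0097 [[581.2, -159.2], [73.9, 394.3]] 25.681529998779297
tray [452. 195.] 287 z 0.0099 [[512.3, -179.3], [82.6, 374.0]] 22.344547271728516
{'t': 0.1, 'joint_positions': [0.9122, 0.2592, 1.536, -0.0, 1.348, -0.2028], 'qvel': [-0.001, -0.0014, -0.0018, 0.0005, 0.0005, 0.0008], 'joint_torque': [0.0012, -43.8211, -28.4645, 0.0719, 0.0361, -0.0001], 'eef_pos': [0.2418, 0.4935, 0.2319], 'tool_rot': [0.2259, 0.9741, -0.0007, -0.0003], 'contact_force': [1.0501, 0.1989, -0.2388], 'moment': [-0.0133, -0.0715, 0.0174], 'finger_force': 0.0, 'finger_gap': 1.0011}
```

```bash
python3 - <<'E'
import cv2
i=cv2.imread('pics/top2.png')[115:220,155:485]; cv2.imwrite('pics/c1.png',cv2.resize(i,(792,252),interpolation=cv2.INTER_CUBIC))
E
```

```text
(no output)
```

View pics/c1.png

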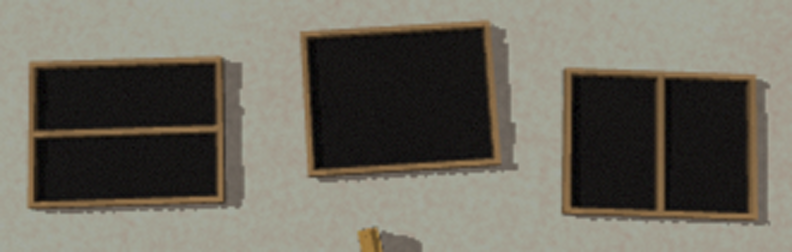

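Rim corners in the 2.4x crop:
- **Lanes:** (29,64) (220,57) (223,201) (29,208)
- **Open:** (302,32) (488,22) (499,162) (309,176)
- **Bays:** (566,69) (754,75) (755,216) (564,213)

```bash
python3 - <<'E'
from h import *
im=grab('top')
f=200/np.tan(np.radians(im['vfov'])/2); M=R.from_quat(im['rotation']).as_matrix()
def ray(u,v,z):
    d=M@np.array([(u-im['cx'])/f,-(v-im['cy'])/f,-1]); p=im['position']; return (p+d*(z-p[2])/d[2])[:2]*1000
for n,c in dict(lanes=[(29,64),(220,57),(223,201),(29,208)],open=[(302,32),(488,22),(499,162),(309,176)],bays=[(566,69),(754,75),(755,216),(564,213)]).items():
    P=np.array([ray(155+(u-.7)/2.4,115+(v-.7)/2.4,.012) for u,v in c])
    L=np.linalg.norm(np.roll(P,-1,0)-P,axis=1)
    e=P[0]-P[1]+P[3]-P[2]; d=P[0]-P[3]+P[1]-P[2]
    print(n,P.mean(0).round(1),L.round(),'yaw from y,x',np.arctan2(-e[0],e[1]).round(3),np.arctan2(d[1],d[0]).round(3))
for n,(u,v) in dict(holderhead=(419,236),handleend=(421,282)).items(): print(n,ray(u,v,.034).round(1))
# tool yaw
print(R.from_quat(ctrl.sense()['tool_rot']).as_matrix().round(3))
E
```

```text
lanes [596.4 224.5] [168. 128. 168. 128.] yaw from y,x 0.063 0.066
open [633.5 -14.9] [166. 126. 167. 129.] yaw from y,x 0.091 0.085
bays [ 599.  -245.2] [168. 126. 168. 128.] yaw from y,x 0.002 -0.013
holderhead [ 468.2 -215.6]
handleend [ 377.2 -219. ]
[[-0.898  0.44  -0.001]
 [ 0.44   0.898 -0.001]
 [ 0.    -0.001 -1.   ]]
```

Request:
{"api": "jog_arm", "payload": {
  "moves": [
    {"rz": -0.1745, "fingers": 55},
    {"rz": -0.1745},
    {"rz": -0.1745},
    {"rz": -0.1745},
    {"x": -9, "y": -53.5},
    {"x": -9, "y": -53.5},
    {"x": -9, "y": -53.5},
    {"x": -9, "y": -53.5, "z": 12},
    {"x": -9, "y": -53.5, "z": 12},
    {"x": -9, "y": -53.5, "z": 12},
    {"x": -9, "y": -53.5, "z": 12},
    {"x": -9, "y": -53.5, "z": 12},
    {"x": -9, "y": -53.5, "z": 12},
    {"x": -9, "y": -53.5, "z": 12},
    {},
    {}
  ]
}}

```text
schema error: expected keys fingers, x, y, z, rx, ry, rz
```

```bash
cat > d.py <<'E'
# usage: d.py x y z theta_deg [look]: shift (tool axes, at target yaw) and turn from the present pose
import sys; from h import *
s=ctrl.sense(); M=R.from_quat(s['tool_rot']).as_matrix(); th=np.degrees(np.arctan2(M[1,1],M[0,1])); p=s['eef_pos']*1000 if hasattr(s['eef_pos'],'shape') else np.array(s['eef_pos'])*1000
print('t',round(s['t'],2),'pos',np.round(p,1),'theta',round(th,2),'tilt',M[:2,2].round(4),'gap',round(s['finger_gap']*93,1),'ff',s['finger_force'],'F',np.round(s['contact_force'],1),'j',np.round(s['joint_positions'],2))
if len(sys.argv)>4:
    x,y,z,t=map(float,sys.argv[1:5]); d=np.array([x,y,z])-p; a=np.radians(t)
    print('rz',round(-np.radians(t-th),4),'x',round(-np.sin(a)*d[0]+np.cos(a)*d[1],1),'y',round(np.cos(a)*d[0]+np.sin(a)*d[1],1),'z',round(-d[2],1))
E
python3 d.py 458 -4 26 103.9; python3 -c "
from h import *
grab('wrist','w1.png')"
```

```text
t 0.15 pos [241.8 493.5 232. ] theta 63.89 tilt [-0.0009 -0.0012] gap 93.2 ff 0.0 F [-0.2 -0.4  0.3] j [ 0.91  0.26  1.54 -0.    1.35 -0.2 ]
rz -0.6984 x -90.3 y -534.9 z 206.0
```

View pics/w1.png

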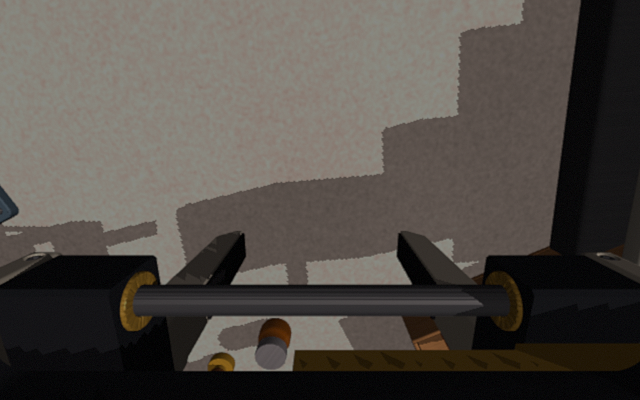

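The arm did not move: every row needs all seven keys. The wrist view shows the jaws, with the jar beyond them at (272,343).

Request:
{"api": "jog_arm", "payload": {
  "moves": [
    {"fingers": 55, "x": 0, "y": 0, "z": 0, "rx": 0, "ry": 0, "rz": -0.1745},
    {"fingers": 55, "x": 0, "y": 0, "z": 0, "rx": 0, "ry": 0, "rz": -0.1745},
    {"fingers": 55, "x": 0, "y": 0, "z": 0, "rx": 0, "ry": 0, "rz": -0.1745},
    {"fingers": 55, "x": 0, "y": 0, "z": 0, "rx": 0, "ry": 0, "rz": -0.1745},
    {"fingers": 55, "x": -9, "y": -53.5, "z": 0, "rx": 0, "ry": 0, "rz": 0},
    {"fingers": 55, "x": -9, "y": -53.5, "z": 0, "rx": 0, "ry": 0, "rz": 0},
    {"fingers": 55, "x": -9, "y": -53.5, "z": 0, "rx": 0, "ry": 0, "rz": 0},
    {"fingers": 55, "x": -9, "y": -53.5, "z": 12, "rx": 0, "ry": 0, "rz": 0},
    {"fingers": 55, "x": -9, "y": -53.5, "z": 12, "rx": 0, "ry": 0, "rz": 0},
    {"fingers": 55, "x": -9, "y": -53.5, "z": 12, "rx": 0, "ry": 0, "rz": 0},
    {"fingers": 55, "x": -9, "y": -53.5, "z": 12, "rx": 0, "ry": 0, "rz": 0},
    {"fingers": 55, "x": -9, "y": -53.5, "z": 12, "rx": 0, "ry": 0, "rz": 0},
    {"fingers": 55, "x": -9, "y": -53.5, "z": 12, "rx": 0, "ry": 0, "rz": 0},
    {"fingers": 55, "x": -9, "y": -53.5, "z": 12, "rx": 0, "ry": 0, "rz": 0},
    {"fingers": 55, "x": 0, "y": 0, "z": 0, "rx": 0, "ry": 0, "rz": 0},
    {"fingers": 55, "x": 0, "y": 0, "z": 0, "rx": 0, "ry": 0, "rz": 0}
  ]
}}

```text
t: 2.2
eef_pos: [0.4572, -0.0036, 0.1484]
tool_rot: [-0.12, 0.993, 0.0, -0.001]
contact_force: [0.6, 0.2, 0.2]
finger_gap: 0.589
finger_force: 0.0
```

```bash
python3 d.py 458 -4 26 103.9; python3 -c "
from h import *
grab('wrist','w2.png')"
```

```text
t 2.2 pos [457.2  -3.6 148.4] theta 103.82 tilt [-0.0012  0.0008] gap 54.8 ff 0.0 F [0.6 0.2 0.2] j [-0.25  0.17  1.87  0.    1.1  -2.07]
rz -0.0014 x -0.7 y -0.6 z 122.4
```

View pics/w2.png

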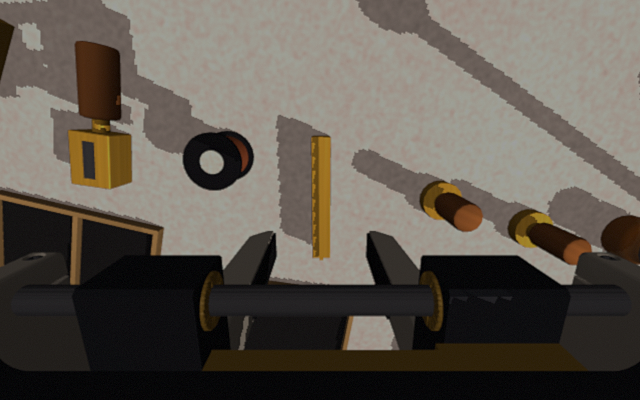

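The bar stands centred and parallel between the jaws at (320,195), so I can descend.

Request:
{"api": "jog_arm", "payload": {
  "moves": [
    {"fingers": 55, "x": -1, "y": 0, "z": 40, "rx": 0, "ry": 0, "rz": 0},
    {"fingers": 55, "x": 0, "y": 0, "z": 40, "rx": 0, "ry": 0, "rz": 0},
    {"fingers": 55, "x": 0, "y": 0, "z": 25, "rx": 0, "ry": 0, "rz": 0},
    {"fingers": 55, "x": 0, "y": 0, "z": 15, "rx": 0, "ry": 0, "rz": 0},
    {"fingers": 55, "x": 0, "y": 0, "z": 2, "rx": 0, "ry": 0, "rz": 0},
    {"fingers": 5, "x": 0, "y": 0, "z": 0, "rx": 0, "ry": 0, "rz": 0},
    {"fingers": 5, "x": 0, "y": 0, "z": 0, "rx": 0, "ry": 0, "rz": 0},
    {"fingers": 5, "x": 0, "y": 0, "z": 0, "rx": 0, "ry": 0, "rz": 0},
    {"fingers": 5, "x": 0, "y": 0, "z": 0, "rx": 0, "ry": 0, "rz": 0},
    {"fingers": 5, "x": 0, "y": 0, "z": 0, "rx": 0, "ry": 0, "rz": 0},
    {"fingers": 5, "x": 0, "y": 0, "z": 0, "rx": 0, "ry": 0, "rz": 0}
  ]
}}

```text
t: 3.62
eef_pos: [0.4589, -0.0037, 0.0269]
tool_rot: [-0.121, 0.993, -0.0, 0.0]
contact_force: [-0.8, 1.2, 5.8]
finger_gap: 0.192
finger_force: 30.0
```

```bash
python3 d.py 627.3 226.4 120 3.7;python3 d.py 565.5 222.5 120 3.7
```

```text
t 3.62 pos [458.9  -3.7  26.9] theta 103.87 tilt [0.0004 0.    ] gap 17.8 ff 30.000719726085663 F [-0.8  1.2  5.8] j [-0.25  0.35  2.    0.    0.79 -2.06]
rz 1.7482 x 218.8 y 182.9 z -93.1
t 3.62 pos [458.9  -3.7  26.9] theta 103.87 tilt [0.0004 0.    ] gap 17.8 ff 30.000719726085663 F [-0.8  1.2  5.8] j [-0.25  0.35  2.    0.    0.79 -2.06]
rz 1.7482 x 218.9 y 121.0 z -93.1
```

Request:
{"api": "jog_arm", "payload": {
  "moves": [
    {"fingers": 5, "x": 0, "y": 0, "z": -20, "rx": 0, "ry": 0, "rz": 0},
    {"fingers": 5, "x": 0, "y": 0, "z": -36, "rx": 0, "ry": 0, "rz": 0},
    {"fingers": 5, "x": 0, "y": 0, "z": -37, "rx": 0, "ry": 0, "rz": 0},
    {"fingers": 5, "x": 0, "y": 0, "z": 0, "rx": 0, "ry": 0, "rz": 0.175},
    {"fingers": 5, "x": 0, "y": 0, "z": 0, "rx": 0, "ry": 0, "rz": 0.175},
    {"fingers": 5, "x": 0, "y": 0, "z": 0, "rx": 0, "ry": 0, "rz": 0.175},
    {"fingers": 5, "x": 0, "y": 0, "z": 0, "rx": 0, "ry": 0, "rz": 0.175},
    {"fingers": 5, "x": 0, "y": 0, "z": 0, "rx": 0, "ry": 0, "rz": 0.175},
    {"fingers": 5, "x": 0, "y": 0, "z": 0, "rx": 0, "ry": 0, "rz": 0.175},
    {"fingers": 5, "x": 0, "y": 0, "z": 0, "rx": 0, "ry": 0, "rz": 0.175},
    {"fingers": 5, "x": 0, "y": 0, "z": 0, "rx": 0, "ry": 0, "rz": 0.175},
    {"fingers": 5, "x": 0, "y": 0, "z": 0, "rx": 0, "ry": 0, "rz": 0.175},
    {"fingers": 5, "x": 0, "y": 0, "z": 0, "rx": 0, "ry": 0, "rz": 0.173},
    {"fingers": 5, "x": 36.5, "y": 30.5, "z": 0, "rx": 0, "ry": 0, "rz": 0},
    {"fingers": 5, "x": 36.5, "y": 30.5, "z": 0, "rx": 0, "ry": 0, "rz": 0},
    {"fingers": 5, "x": 36.5, "y": 30.5, "z": 0, "rx": 0, "ry": 0, "rz": 0},
    {"fingers": 5, "x": 36.5, "y": 30.5, "z": 0, "rx": 0, "ry": 0, "rz": 0},
    {"fingers": 5, "x": 36.5, "y": 30.5, "z": 0, "rx": 0, "ry": 0, "rz": 0},
    {"fingers": 5, "x": 36.5, "y": 30.5, "z": 0, "rx": 0, "ry": 0, "rz": 0},
    {"fingers": 5, "x": 0, "y": 0, "z": 0, "rx": 0, "ry": 0, "rz": 0}
  ]
}}

```text
t: 6.12
eef_pos: [0.6276, 0.2293, 0.1174]
tool_rot: [0.683, 0.731, -0.0, -0.001]
contact_force: [0.3, -0.7, -5.5]
finger_gap: 0.19
finger_force: 30.0
```

```bash
python3 d.py 627.3 226.4 32 3.7; python3 -c "
from h import *
grab('wrist','w3.png')"
```

```text
t 6.12 pos [627.6 229.3 117.4] theta 3.88 tilt [-0.0016  0.0004] gap 17.6 ff 29.998701810836792 F [ 0.3 -0.7 -5.5] j [0.18 0.56 1.37 0.   1.21 0.12]
rz 0.0032 x -2.9 y -0.5 z 85.4
```

View pics/w3.png

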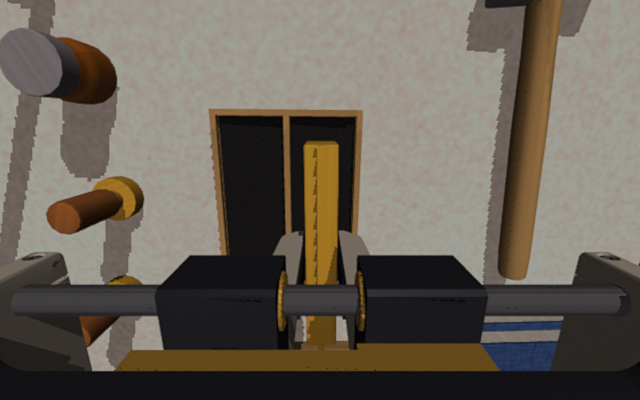

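The die hangs over the far lane (290–355 px), parallel to the divider at (287,170). I'll lower it.

Request:
{"api": "jog_arm", "payload": {
  "moves": [
    {"fingers": 5, "x": -2, "y": 0, "z": 30, "rx": 0, "ry": 0, "rz": 0},
    {"fingers": 5, "x": 0, "y": 0, "z": 30, "rx": 0, "ry": 0, "rz": 0},
    {"fingers": 5, "x": 0, "y": 0, "z": 12, "rx": 0, "ry": 0, "rz": 0},
    {"fingers": 5, "x": 0, "y": 0, "z": 8, "rx": 0, "ry": 0, "rz": 0},
    {"fingers": 5, "x": 0, "y": 0, "z": 3, "rx": 0, "ry": 0, "rz": 0},
    {"fingers": 5, "x": 0, "y": 0, "z": 0, "rx": 0, "ry": 0, "rz": 0},
    {"fingers": 5, "x": 0, "y": 0, "z": 0, "rx": 0, "ry": 0, "rz": 0}
  ]
}}

```text
t: 7.05
eef_pos: [0.6278, 0.2249, 0.0376]
tool_rot: [0.684, 0.73, 0.001, 0.0]
contact_force: [0.6, -0.3, -5.3]
finger_gap: 0.191
finger_force: 30.0
```

```bash
python3 d.py 627.3 226.4 32 3.7
```

```text
t 7.05 pos [627.8 224.9  37.6] theta 3.73 tilt [0.0016 0.0003] gap 17.7 ff 29.998444318771362 F [ 0.6 -0.3 -5.3] j [ 0.18  0.63  1.45 -0.    1.05  0.11]
rz 0.0005 x 1.5 y -0.4 z 5.6
```

Request:
{"api": "jog_arm", "payload": {
  "moves": [
    {"fingers": 5, "x": 0, "y": 0, "z": 3, "rx": 0, "ry": 0, "rz": 0},
    {"fingers": 5, "x": 0, "y": 0, "z": 1.5, "rx": 0, "ry": 0, "rz": 0},
    {"fingers": 5, "x": 0, "y": 0, "z": 0.5, "rx": 0, "ry": 0, "rz": 0},
    {"fingers": 5, "x": 0, "y": 0, "z": 0, "rx": 0, "ry": 0, "rz": 0},
    {"fingers": 5, "x": 0, "y": 0, "z": 0, "rx": 0, "ry": 0, "rz": 0}
  ]
}}

```text
t: 7.68
eef_pos: [0.6273, 0.2248, 0.0321]
tool_rot: [0.684, 0.73, 0.0, 0.0]
contact_force: [-1.5, -0.1, 0.8]
finger_gap: 0.188
finger_force: 30.0
```

Request:
{"api": "jog_arm", "payload": {
  "moves": [
    {"fingers": 50, "x": 0, "y": 0, "z": 0, "rx": 0, "ry": 0, "rz": 0},
    {"fingers": 50, "x": 0, "y": 0, "z": 0, "rx": 0, "ry": 0, "rz": 0},
    {"fingers": 50, "x": 0, "y": 0, "z": 0, "rx": 0, "ry": 0, "rz": 0},
    {"fingers": 50, "x": 0, "y": 0, "z": -10, "rx": 0, "ry": 0, "rz": 0},
    {"fingers": 50, "x": 0, "y": 0, "z": -40, "rx": 0, "ry": 0, "rz": 0},
    {"fingers": 50, "x": 0, "y": 0, "z": -40, "rx": 0, "ry": 0, "rz": 0},
    {"fingers": 50, "x": 0, "y": 0, "z": -10, "rx": 0, "ry": 0, "rz": -0.1745},
    {"fingers": 50, "x": 0, "y": 0, "z": 0, "rx": 0, "ry": 0, "rz": -0.1745},
    {"fingers": 50, "x": 0, "y": 0, "z": 0, "rx": 0, "ry": 0, "rz": -0.1745},
    {"fingers": 50, "x": 0, "y": 0, "z": 0, "rx": 0, "ry": 0, "rz": -0.1745},
    {"fingers": 50, "x": 0, "y": 0, "z": 0, "rx": 0, "ry": 0, "rz": -0.1745},
    {"fingers": 50, "x": 0, "y": 0, "z": 0, "rx": 0, "ry": 0, "rz": -0.1745},
    {"fingers": 50, "x": 0, "y": 0, "z": 0, "rx": 0, "ry": 0, "rz": -0.1745},
    {"fingers": 50, "x": 0, "y": 0, "z": 0, "rx": 0, "ry": 0, "rz": 0}
  ]
}}

```text
t: 9.43
eef_pos: [0.6274, 0.2248, 0.1324]
tool_rot: [0.142, 0.99, 0.0, 0.0]
contact_force: [1.0, -0.2, -0.1]
finger_gap: 0.538
finger_force: 0.0
```

```bash
python3 d.py 427.1 -337.3 130 73.7; python3 -c "
from h import *
grab('top','t3.png')"
```

```text
t 9.43 pos [627.4 224.8 132.4] theta 73.62 tilt [0.0008 0.0001] gap 50.1 ff 0.0 F [ 1.  -0.2 -0.1] j [ 0.18  0.54  1.36 -0.    1.24 -1.11]
rz -0.0014 x 34.5 y -595.7 z 2.4
```

View pics/t3.png

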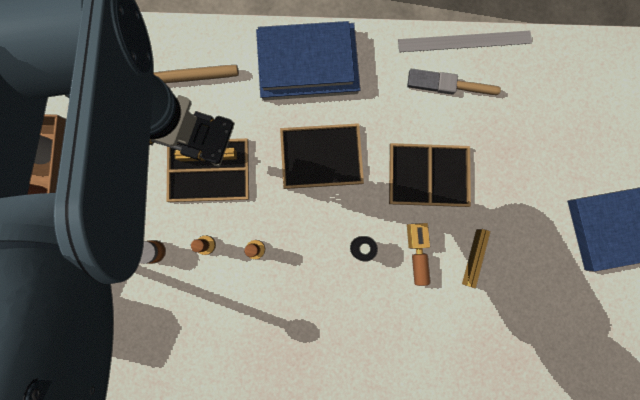

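Top view: die one lies in the far lane around (175–235,153), and the other pieces have not moved. Next is die two.

Request:
{"api": "jog_arm", "payload": {
  "moves": [
    {"fingers": 55, "x": 3, "y": -54, "z": 0, "rx": 0, "ry": 0, "rz": 0},
    {"fingers": 55, "x": 3, "y": -54, "z": 0, "rx": 0, "ry": 0, "rz": 0},
    {"fingers": 55, "x": 3, "y": -54, "z": 0, "rx": 0, "ry": 0, "rz": 0},
    {"fingers": 55, "x": 3, "y": -54, "z": 0, "rx": 0, "ry": 0, "rz": 0},
    {"fingers": 55, "x": 3, "y": -54, "z": 0, "rx": 0, "ry": 0, "rz": 0},
    {"fingers": 55, "x": 3, "y": -54, "z": 0, "rx": 0, "ry": 0, "rz": 0},
    {"fingers": 55, "x": 3, "y": -54, "z": 0, "rx": 0, "ry": 0, "rz": 0},
    {"fingers": 55, "x": 3, "y": -54, "z": 0, "rx": 0, "ry": 0, "rz": 0},
    {"fingers": 55, "x": 3, "y": -54, "z": 0, "rx": 0, "ry": 0, "rz": 0},
    {"fingers": 55, "x": 3.5, "y": -54, "z": 0, "rx": 0, "ry": 0, "rz": 0},
    {"fingers": 55, "x": 4, "y": -55.5, "z": 0, "rx": 0, "ry": 0, "rz": 0},
    {"fingers": 55, "x": 0, "y": 0, "z": 20, "rx": 0, "ry": 0, "rz": 0},
    {"fingers": 55, "x": 0, "y": 0, "z": 20, "rx": 0, "ry": 0, "rz": 0},
    {"fingers": 55, "x": 0, "y": 0, "z": 0, "rx": 0, "ry": 0, "rz": 0}
  ]
}}

```text
t: 11.22
eef_pos: [0.4262, -0.3366, 0.0906]
tool_rot: [0.143, 0.99, 0.001, -0.001]
contact_force: [-0.2, 0.0, -0.1]
finger_gap: 0.592
finger_force: 0.0
```

```bash
python3 d.py 427.1 -337.3 26 73.7; python3 -c "
from h import *
grab('wrist','w4.png')"
```

```text
t 11.22 pos [ 426.2 -336.6   90.6] theta 73.52 tilt [-0.0019  0.0023] gap 55.0 ff 0.0 F [-0.2  0.  -0.1] j [-0.87  0.39  1.73  0.    1.03 -2.16]
rz -0.0031 x -1.0 y -0.5 z 64.6
```

View pics/w4.png

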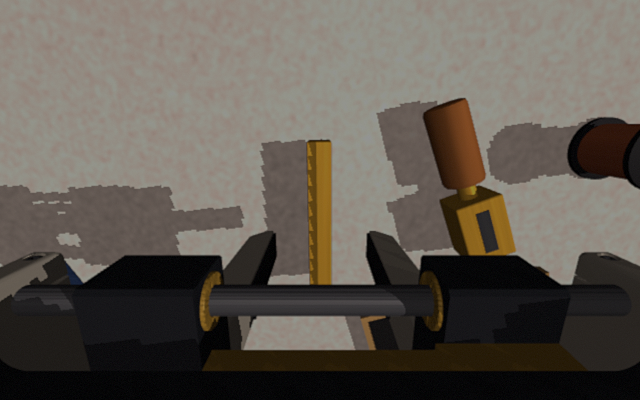

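Die two is centred and parallel between the jaws at (319,210), and the holder at (475,220) is clear of the fingers.

Request:
{"api": "jog_arm", "payload": {
  "moves": [
    {"fingers": 55, "x": -0.5, "y": -0.5, "z": 30, "rx": 0, "ry": 0, "rz": 0},
    {"fingers": 55, "x": 0, "y": 0, "z": 20, "rx": 0, "ry": 0, "rz": 0},
    {"fingers": 55, "x": 0, "y": 0, "z": 10, "rx": 0, "ry": 0, "rz": 0},
    {"fingers": 55, "x": 0, "y": 0, "z": 3, "rx": 0, "ry": 0, "rz": 0},
    {"fingers": 5, "x": 0, "y": 0, "z": 0, "rx": 0, "ry": 0, "rz": 0},
    {"fingers": 5, "x": 0, "y": 0, "z": 0, "rx": 0, "ry": 0, "rz": 0},
    {"fingers": 5, "x": 0, "y": 0, "z": 0, "rx": 0, "ry": 0, "rz": 0},
    {"fingers": 5, "x": 0, "y": 0, "z": 0, "rx": 0, "ry": 0, "rz": 0},
    {"fingers": 5, "x": 0, "y": 0, "z": 0, "rx": 0, "ry": 0, "rz": 0},
    {"fingers": 5, "x": 0, "y": 0, "z": 0, "rx": 0, "ry": 0, "rz": 0}
  ]
}}

```text
t: 12.52
eef_pos: [0.4275, -0.3379, 0.0289]
tool_rot: [0.142, 0.99, -0.0, 0.0]
contact_force: [-0.4, 0.2, 3.8]
finger_gap: 0.192
finger_force: 30.0
```

```bash
python3 d.py 565.5 222.5 122 3.7
```

```text
t 12.53 pos [ 427.5 -337.9   28.9] theta 73.72 tilt [ 0.0002 -0.0003] gap 17.8 ff 29.996659755706787 F [-0.4  0.2  3.8] j [-0.87  0.47  1.79 -0.    0.88 -2.16]
rz 1.222 x 550.3 y 173.8 z -93.1
```

Request:
{"api": "jog_arm", "payload": {
  "moves": [
    {"fingers": 5, "x": 0, "y": 0, "z": -20, "rx": 0, "ry": 0, "rz": 0},
    {"fingers": 5, "x": 0, "y": 0, "z": -36, "rx": 0, "ry": 0, "rz": 0},
    {"fingers": 5, "x": 0, "y": 0, "z": -37, "rx": 0, "ry": 0, "rz": 0},
    {"fingers": 5, "x": 0, "y": 0, "z": 0, "rx": 0, "ry": 0, "rz": 0.1745},
    {"fingers": 5, "x": 0, "y": 0, "z": 0, "rx": 0, "ry": 0, "rz": 0.1745},
    {"fingers": 5, "x": 0, "y": 0, "z": 0, "rx": 0, "ry": 0, "rz": 0.1745},
    {"fingers": 5, "x": 0, "y": 0, "z": 0, "rx": 0, "ry": 0, "rz": 0.1745},
    {"fingers": 5, "x": 0, "y": 0, "z": 0, "rx": 0, "ry": 0, "rz": 0.1745},
    {"fingers": 5, "x": 0, "y": 0, "z": 0, "rx": 0, "ry": 0, "rz": 0.1745},
    {"fingers": 5, "x": 0, "y": 0, "z": 0, "rx": 0, "ry": 0, "rz": 0.1745},
    {"fingers": 5, "x": 55, "y": 17.4, "z": 0, "rx": 0, "ry": 0, "rz": 0},
    {"fingers": 5, "x": 55, "y": 17.4, "z": 0, "rx": 0, "ry": 0, "rz": 0},
    {"fingers": 5, "x": 55, "y": 17.4, "z": 0, "rx": 0, "ry": 0, "rz": 0},
    {"fingers": 5, "x": 55, "y": 17.4, "z": 0, "rx": 0, "ry": 0, "rz": 0},
    {"fingers": 5, "x": 55, "y": 17.4, "z": 0, "rx": 0, "ry": 0, "rz": 0},
    {"fingers": 5, "x": 55, "y": 17.4, "z": 0, "rx": 0, "ry": 0, "rz": 0},
    {"fingers": 5, "x": 55, "y": 17.4, "z": 0, "rx": 0, "ry": 0, "rz": 0},
    {"fingers": 5, "x": 55, "y": 17.4, "z": 0, "rx": 0, "ry": 0, "rz": 0},
    {"fingers": 5, "x": 55, "y": 17.4, "z": 0, "rx": 0, "ry": 0, "rz": 0},
    {"fingers": 5, "x": 55, "y": 17.4, "z": 0, "rx": 0, "ry": 0, "rz": 0}
  ]
}}

```text
t: 15.02
eef_pos: [0.5649, 0.2241, 0.1207]
tool_rot: [0.684, 0.73, -0.001, -0.0]
contact_force: [0.4, -0.3, -2.9]
finger_gap: 0.192
finger_force: 30.0
```

Request:
{"api": "jog_arm", "payload": {
  "moves": [
    {"fingers": 5, "x": 0, "y": 0, "z": 0, "rx": 0, "ry": 0, "rz": 0},
    {"fingers": 5, "x": 0, "y": 0, "z": 0, "rx": 0, "ry": 0, "rz": 0}
  ]
}}

```text
t: 15.28
eef_pos: [0.5643, 0.2221, 0.1205]
tool_rot: [0.683, 0.73, -0.001, -0.001]
contact_force: [-0.7, -0.6, -3.1]
finger_gap: 0.187
finger_force: 30.0
```

```bash
python3 d.py 565.5 222.5 34 3.7; python3 -c "
from h import *
grab('wrist','w5.png')"
```

```text
t 15.28 pos [564.3 222.1 120.5] theta 3.79 tilt [-0.0025 -0.001 ] gap 17.4 ff 29.99412328004837 F [-0.7 -0.6 -3.1] j [ 0.19  0.45  1.54 -0.    1.15  0.13]
rz 0.0015 x 0.3 y 1.2 z 86.5
```

View pics/w5.png

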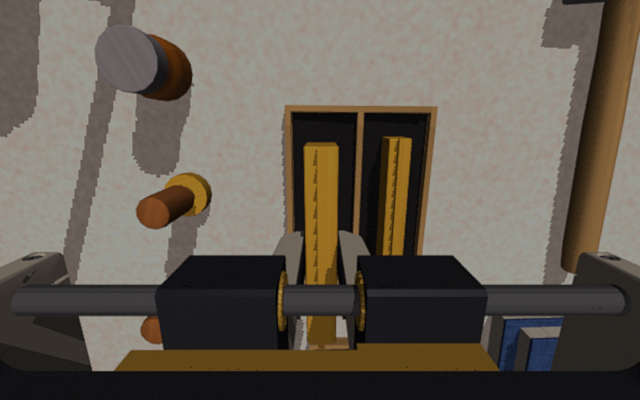

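Die two is over the near lane (295–355 px). Die one sits in the far lane at (395,195), ridge up.

Request:
{"api": "jog_arm", "payload": {
  "moves": [
    {"fingers": 5, "x": 0, "y": 1, "z": 30, "rx": 0, "ry": 0, "rz": 0},
    {"fingers": 5, "x": 0, "y": 0, "z": 30, "rx": 0, "ry": 0, "rz": 0},
    {"fingers": 5, "x": 0, "y": 0, "z": 15, "rx": 0, "ry": 0, "rz": 0},
    {"fingers": 5, "x": 0, "y": 0, "z": 7, "rx": 0, "ry": 0, "rz": 0},
    {"fingers": 5, "x": 0, "y": 0, "z": 3, "rx": 0, "ry": 0, "rz": 0},
    {"fingers": 5, "x": 0, "y": 0, "z": 2, "rx": 0, "ry": 0, "rz": 0},
    {"fingers": 5, "x": 0, "y": 0, "z": 0, "rx": 0, "ry": 0, "rz": 0},
    {"fingers": 5, "x": 0, "y": 0, "z": 0, "rx": 0, "ry": 0, "rz": 0}
  ]
}}

```text
t: 16.32
eef_pos: [0.5666, 0.2226, 0.0352]
tool_rot: [0.684, 0.73, 0.0, 0.0]
contact_force: [1.2, -0.1, -3.0]
finger_gap: 0.191
finger_force: 30.0
```

Request:
{"api": "jog_arm", "payload": {
  "moves": [
    {"fingers": 5, "x": 0, "y": 0, "z": 1.2, "rx": 0, "ry": 0, "rz": 0},
    {"fingers": 5, "x": 0, "y": 0, "z": 0.5, "rx": 0, "ry": 0, "rz": 0},
    {"fingers": 5, "x": 0, "y": 0, "z": 0, "rx": 0, "ry": 0, "rz": 0},
    {"fingers": 45, "x": 0, "y": 0, "z": 0, "rx": 0, "ry": 0, "rz": 0},
    {"fingers": 45, "x": 0, "y": 0, "z": 0, "rx": 0, "ry": 0, "rz": 0},
    {"fingers": 45, "x": 0, "y": 0, "z": 0, "rx": 0, "ry": 0, "rz": 0},
    {"fingers": 45, "x": 0, "y": 0, "z": -20, "rx": 0, "ry": 0, "rz": 0},
    {"fingers": 45, "x": 0, "y": 0, "z": -40, "rx": 0, "ry": 0, "rz": 0},
    {"fingers": 60, "x": 0, "y": 0, "z": -36, "rx": 0, "ry": 0, "rz": 0},
    {"fingers": 60, "x": 1.5, "y": -42, "z": 0, "rx": 0, "ry": 0, "rz": 0},
    {"fingers": 60, "x": 2, "y": -42, "z": 0, "rx": 0, "ry": 0, "rz": 0},
    {"fingers": 60, "x": 2, "y": -42, "z": 0, "rx": 0, "ry": 0, "rz": 0},
    {"fingers": 60, "x": 0, "y": 0, "z": 0, "rx": 0, "ry": 0, "rz": 0},
    {"fingers": 60, "x": 0, "y": 0, "z": 0, "rx": 0, "ry": 0, "rz": 0}
  ]
}}

```text
t: 18.08
eef_pos: [0.4414, 0.2199, 0.1294]
tool_rot: [0.684, 0.73, 0.001, 0.001]
contact_force: [0.4, -0.3, 0.5]
finger_gap: 0.643
finger_force: 0.0
```

```bash
python3 d.py 440.7 220.2 42 3.7; python3 -c "
from h import *
grab('wrist','w6.png')"
```

```text
t 18.07 pos [441.4 219.9 129.4] theta 3.73 tilt [0.002  0.0003] gap 59.8 ff 0.0 F [ 0.4 -0.3  0.5] j [ 0.24  0.25  1.81 -0.    1.07  0.17]
rz 0.0006 x 0.4 y -0.6 z 87.4
```

View pics/w6.png

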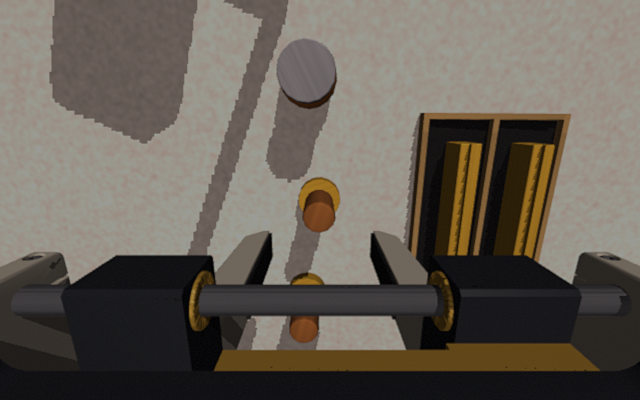

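Both dies lie in their lanes at (463,195) and (530,195), ridge up. The stamp at (319,205) is centred between the jaws.

Request:
{"api": "jog_arm", "payload": {
  "moves": [
    {"fingers": 60, "x": 0, "y": -0.5, "z": 30, "rx": 0, "ry": 0, "rz": 0},
    {"fingers": 60, "x": 0, "y": 0, "z": 30, "rx": 0, "ry": 0, "rz": 0},
    {"fingers": 60, "x": 0, "y": 0, "z": 20, "rx": 0, "ry": 0, "rz": 0},
    {"fingers": 60, "x": 0, "y": 0, "z": 7, "rx": 0, "ry": 0, "rz": 0},
    {"fingers": 60, "x": 0, "y": 0, "z": 0, "rx": 0, "ry": 0, "rz": 0},
    {"fingers": 10, "x": 0, "y": 0, "z": 0, "rx": 0, "ry": 0, "rz": 0},
    {"fingers": 10, "x": 0, "y": 0, "z": 0, "rx": 0, "ry": 0, "rz": 0},
    {"fingers": 10, "x": 0, "y": 0, "z": 0, "rx": 0, "ry": 0, "rz": 0},
    {"fingers": 10, "x": 0, "y": 0, "z": 0, "rx": 0, "ry": 0, "rz": 0},
    {"fingers": 10, "x": 0, "y": 0, "z": 0, "rx": 0, "ry": 0, "rz": 0},
    {"fingers": 10, "x": 0, "y": 0, "z": 0, "rx": 0, "ry": 0, "rz": 0}
  ]
}}

```text
t: 19.5
eef_pos: [0.4399, 0.2197, 0.0423]
tool_rot: [0.684, 0.73, 0.0, 0.0]
contact_force: [-0.3, -0.2, 4.3]
finger_gap: 0.273
finger_force: 30.0
```

```bash
python3 d.py 599 -204 142 3.7;  python3 d.py 599 -286 142 3.7
```

```text
t 19.5 pos [439.9 219.7  42.3] theta 3.73 tilt [0.0004 0.0001] gap 25.4 ff 29.998806416988373 F [-0.3 -0.2  4.3] j [0.24 0.38 1.91 0.   0.86 0.17]
rz 0.0004 x -433.1 y 131.4 z -99.7
t 19.5 pos [439.9 219.7  42.3] theta 3.73 tilt [0.0004 0.0001] gap 25.4 ff 29.998806416988373 F [-0.3 -0.2  4.3] j [0.24 0.38 1.91 0.   0.86 0.17]
rz 0.0004 x -515.0 y 126.1 z -99.7
```

Request:
{"api": "jog_arm", "payload": {
  "moves": [
    {"fingers": 10, "x": 0, "y": 0, "z": -20, "rx": 0, "ry": 0, "rz": 0},
    {"fingers": 10, "x": 0, "y": 0, "z": -40, "rx": 0, "ry": 0, "rz": 0},
    {"fingers": 10, "x": 0, "y": 0, "z": -40, "rx": 0, "ry": 0, "rz": 0},
    {"fingers": 10, "x": -25, "y": 6, "z": 0, "rx": 0, "ry": 0, "rz": 0},
    {"fingers": 10, "x": -50, "y": 12.5, "z": 0, "rx": 0, "ry": 0, "rz": 0},
    {"fingers": 10, "x": -50, "y": 12.5, "z": 0, "rx": 0, "ry": 0, "rz": 0},
    {"fingers": 10, "x": -50, "y": 12.5, "z": 0, "rx": 0, "ry": 0, "rz": 0},
    {"fingers": 10, "x": -50, "y": 12.5, "z": 0, "rx": 0, "ry": 0, "rz": 0},
    {"fingers": 10, "x": -50, "y": 12.5, "z": 0, "rx": 0, "ry": 0, "rz": 0},
    {"fingers": 10, "x": -50, "y": 12.5, "z": 0, "rx": 0, "ry": 0, "rz": 0},
    {"fingers": 10, "x": -50, "y": 12.5, "z": 0, "rx": 0, "ry": 0, "rz": 0},
    {"fingers": 10, "x": -50, "y": 12.5, "z": 0, "rx": 0, "ry": 0, "rz": 0},
    {"fingers": 10, "x": -50, "y": 12.5, "z": 0, "rx": 0, "ry": 0, "rz": 0},
    {"fingers": 10, "x": -40, "y": 7, "z": 0, "rx": 0, "ry": 0, "rz": 0},
    {"fingers": 10, "x": 0, "y": 0, "z": 30, "rx": 0, "ry": 0, "rz": 0},
    {"fingers": 10, "x": 0, "y": 0, "z": 30, "rx": 0, "ry": 0, "rz": 0},
    {"fingers": 10, "x": 0, "y": 0, "z": 15, "rx": 0, "ry": 0, "rz": 0},
    {"fingers": 10, "x": 0, "y": 0, "z": 0, "rx": 0, "ry": 0, "rz": 0},
    {"fingers": 10, "x": 0, "y": 0, "z": 0, "rx": 0, "ry": 0, "rz": 0}
  ]
}}

```text
t: 21.88
eef_pos: [0.5992, -0.2864, 0.0681]
tool_rot: [0.684, 0.73, 0.0, 0.001]
contact_force: [0.9, -0.2, -2.3]
finger_gap: 0.273
finger_force: 30.0
```

```bash
python3 d.py 599 -286 47.3 3.7; python3 -c "
from h import *
grab('wrist','w7.png')"
```

```text
t 21.88 pos [ 599.2 -286.4   68.1] theta 3.74 tilt [ 0.0015 -0.0011] gap 25.4 ff 29.99599188566208 F [ 0.9 -0.2 -2.3] j [-0.61  0.59  1.44 -0.    1.11 -0.68]
rz 0.0007 x 0.4 y -0.2 z 20.8
```

View pics/w7.png

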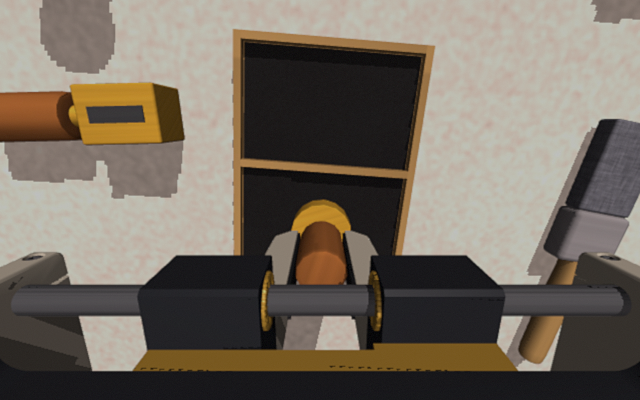

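The stamp hangs in the middle of the right bay: its foot is at (322,220) and the divider at (325,170).

Request:
{"api": "jog_arm", "payload": {
  "moves": [
    {"fingers": 10, "x": 0, "y": 0, "z": 12, "rx": 0, "ry": 0, "rz": 0},
    {"fingers": 10, "x": 0, "y": 0, "z": 6, "rx": 0, "ry": 0, "rz": 0},
    {"fingers": 10, "x": 0, "y": 0, "z": 2, "rx": 0, "ry": 0, "rz": 0},
    {"fingers": 10, "x": 0, "y": 0, "z": 1, "rx": 0, "ry": 0, "rz": 0},
    {"fingers": 10, "x": 0, "y": 0, "z": 0, "rx": 0, "ry": 0, "rz": 0},
    {"fingers": 10, "x": 0, "y": 0, "z": 0, "rx": 0, "ry": 0, "rz": 0}
  ]
}}

```text
t: 22.68
eef_pos: [0.5981, -0.2858, 0.0472]
tool_rot: [0.684, 0.73, -0.0, -0.0]
contact_force: [-3.8, 2.0, 8.1]
finger_gap: 0.273
finger_force: 30.0
```

Request:
{"api": "jog_arm", "payload": {
  "moves": [
    {"fingers": 60, "x": 0, "y": 0, "z": -0.5, "rx": 0, "ry": 0, "rz": 0},
    {"fingers": 60, "x": 0, "y": 0, "z": 0, "rx": 0, "ry": 0, "rz": 0},
    {"fingers": 60, "x": 0, "y": 0, "z": 0, "rx": 0, "ry": 0, "rz": 0},
    {"fingers": 60, "x": 0, "y": 0, "z": -20, "rx": 0, "ry": 0, "rz": 0},
    {"fingers": 60, "x": 0, "y": 0, "z": -40, "rx": 0, "ry": 0, "rz": 0},
    {"fingers": 60, "x": 0, "y": 0, "z": -30, "rx": 0, "ry": 0, "rz": 0},
    {"fingers": 60, "x": 51.5, "y": -17.5, "z": 0, "rx": 0, "ry": 0, "rz": 0},
    {"fingers": 60, "x": 51.5, "y": -17.5, "z": 0, "rx": 0, "ry": 0, "rz": 0},
    {"fingers": 60, "x": 51.5, "y": -17.5, "z": 0, "rx": 0, "ry": 0, "rz": 0},
    {"fingers": 60, "x": 51.5, "y": -17.5, "z": 0, "rx": 0, "ry": 0, "rz": 0},
    {"fingers": 60, "x": 51.5, "y": -17.5, "z": 0, "rx": 0, "ry": 0, "rz": 0},
    {"fingers": 60, "x": 51.5, "y": -17.5, "z": 0, "rx": 0, "ry": 0, "rz": 0},
    {"fingers": 60, "x": 51.5, "y": -17.5, "z": 0, "rx": 0, "ry": 0, "rz": 0},
    {"fingers": 60, "x": 51.5, "y": -16.5, "z": 0, "rx": 0, "ry": 0, "rz": 0},
    {"fingers": 60, "x": 0, "y": 0, "z": 0, "rx": 0, "ry": 0, "rz": 0},
    {"fingers": 60, "x": 0, "y": 0, "z": 0, "rx": 0, "ry": 0, "rz": 0}
  ]
}}

```text
t: 24.68
eef_pos: [0.4335, 0.1158, 0.1367]
tool_rot: [0.683, 0.73, 0.0, 0.001]
contact_force: [0.0, -0.9, -0.2]
finger_gap: 0.645
finger_force: 0.0
```

```bash
python3 d.py 433 116 42 3.7; python3 -c "
from h import *
grab('wrist','w8.png')"
```

```text
t 24.68 pos [433.5 115.8 136.7] theta 3.79 tilt [ 0.001  -0.0004] gap 60.0 ff 0.0 F [ 0.  -0.9 -0.2] j [ 0.01  0.17  1.9  -0.    1.06 -0.05]
rz 0.0016 x 0.2 y -0.5 z 94.7
```

View pics/w8.png

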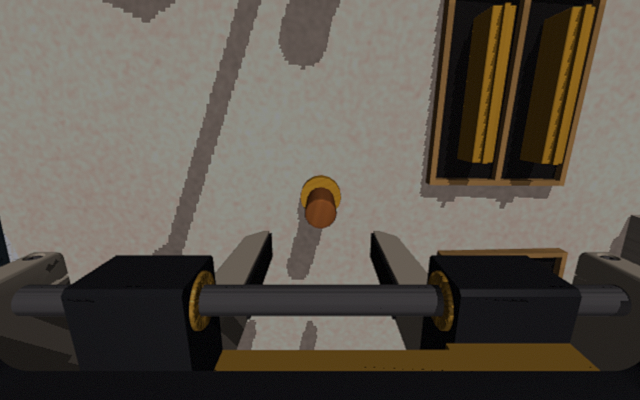

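The second stamp is centred between the jaws at (320,205).

Request:
{"api": "jog_arm", "payload": {
  "moves": [
    {"fingers": 60, "x": 0, "y": 0, "z": 35, "rx": 0, "ry": 0, "rz": 0},
    {"fingers": 60, "x": 0, "y": 0, "z": 30, "rx": 0, "ry": 0, "rz": 0},
    {"fingers": 60, "x": 0, "y": 0, "z": 22, "rx": 0, "ry": 0, "rz": 0},
    {"fingers": 60, "x": 0, "y": 0, "z": 7, "rx": 0, "ry": 0, "rz": 0},
    {"fingers": 60, "x": 0, "y": 0, "z": 0, "rx": 0, "ry": 0, "rz": 0},
    {"fingers": 10, "x": 0, "y": 0, "z": 0, "rx": 0, "ry": 0, "rz": 0},
    {"fingers": 10, "x": 0, "y": 0, "z": 0, "rx": 0, "ry": 0, "rz": 0},
    {"fingers": 10, "x": 0, "y": 0, "z": 0, "rx": 0, "ry": 0, "rz": 0},
    {"fingers": 10, "x": 0, "y": 0, "z": 0, "rx": 0, "ry": 0, "rz": 0},
    {"fingers": 10, "x": 0, "y": 0, "z": 0, "rx": 0, "ry": 0, "rz": 0},
    {"fingers": 10, "x": 0, "y": 0, "z": 0, "rx": 0, "ry": 0, "rz": 0}
  ]
}}

```text
t: 26.1
eef_pos: [0.4331, 0.1161, 0.0427]
tool_rot: [0.684, 0.73, 0.0, 0.0]
contact_force: [-1.1, 0.4, 4.4]
finger_gap: 0.271
finger_force: 30.0
```

```bash
python3 d.py 599 -204 142 3.7
```

```text
t 26.1 pos [433.1 116.1  42.7] theta 3.73 tilt [0.0003 0.0001] gap 25.2 ff 30.000941455364227 F [-1.1  0.4  4.4] j [ 0.01  0.31  2.01  0.    0.82 -0.05]
rz 0.0006 x -330.1 y 144.9 z -99.3
```

Request:
{"api": "jog_arm", "payload": {
  "moves": [
    {"fingers": 10, "x": 0, "y": 0, "z": -20, "rx": 0, "ry": 0, "rz": 0},
    {"fingers": 10, "x": 0, "y": 0, "z": -40, "rx": 0, "ry": 0, "rz": 0},
    {"fingers": 10, "x": 0, "y": 0, "z": -40, "rx": 0, "ry": 0, "rz": 0},
    {"fingers": 10, "x": -30, "y": 13, "z": 0, "rx": 0, "ry": 0, "rz": 0},
    {"fingers": 10, "x": -45, "y": 20, "z": 0, "rx": 0, "ry": 0, "rz": 0},
    {"fingers": 10, "x": -45, "y": 20, "z": 0, "rx": 0, "ry": 0, "rz": 0},
    {"fingers": 10, "x": -45, "y": 20, "z": 0, "rx": 0, "ry": 0, "rz": 0},
    {"fingers": 10, "x": -45, "y": 20, "z": 0, "rx": 0, "ry": 0, "rz": 0},
    {"fingers": 10, "x": -45, "y": 20, "z": 0, "rx": 0, "ry": 0, "rz": 0},
    {"fingers": 10, "x": -45, "y": 19, "z": 0, "rx": 0, "ry": 0, "rz": 0},
    {"fingers": 10, "x": -30, "y": 13, "z": 0, "rx": 0, "ry": 0, "rz": 0},
    {"fingers": 10, "x": 0, "y": 0, "z": 30, "rx": 0, "ry": 0, "rz": 0},
    {"fingers": 10, "x": 0, "y": 0, "z": 30, "rx": 0, "ry": 0, "rz": 0},
    {"fingers": 10, "x": 0, "y": 0, "z": 15, "rx": 0, "ry": 0, "rz": 0},
    {"fingers": 10, "x": 0, "y": 0, "z": 0, "rx": 0, "ry": 0, "rz": 0},
    {"fingers": 10, "x": 0, "y": 0, "z": 0, "rx": 0, "ry": 0, "rz": 0}
  ]
}}

```text
t: 28.1
eef_pos: [0.5999, -0.2041, 0.0685]
tool_rot: [0.684, 0.73, 0.0, 0.001]
contact_force: [0.4, 0.7, -1.5]
finger_gap: 0.274
finger_force: 30.0
```

```bash
python3 d.py 599 -204 47.7 3.7; python3 -c "
from h import *
grab('wrist','w9.png')"
```

```text
t 28.1 pos [ 599.9 -204.1   68.5] theta 3.74 tilt [ 0.0016 -0.0008] gap 25.5 ff 29.998827874660492 F [ 0.4  0.7 -1.5] j [-0.5   0.55  1.52  0.    1.07 -0.57]
rz 0.0006 x 0.2 y -0.9 z 20.8
```

View pics/w9.png

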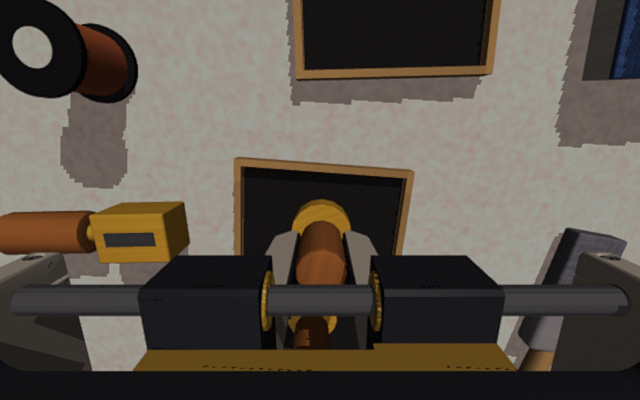

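The second stamp hangs in the left bay at (322,220), and the first still stands behind it at (312,325).

Request:
{"api": "jog_arm", "payload": {
  "moves": [
    {"fingers": 10, "x": 0, "y": 0, "z": 12, "rx": 0, "ry": 0, "rz": 0},
    {"fingers": 10, "x": 0, "y": 0, "z": 6, "rx": 0, "ry": 0, "rz": 0},
    {"fingers": 10, "x": 0, "y": 0, "z": 2, "rx": 0, "ry": 0, "rz": 0},
    {"fingers": 10, "x": 0, "y": 0, "z": 1, "rx": 0, "ry": 0, "rz": 0},
    {"fingers": 10, "x": 0, "y": 0, "z": 0, "rx": 0, "ry": 0, "rz": 0},
    {"fingers": 10, "x": 0, "y": 0, "z": 0, "rx": 0, "ry": 0, "rz": 0}
  ]
}}

```text
t: 28.9
eef_pos: [0.5986, -0.2036, 0.0478]
tool_rot: [0.684, 0.73, -0.0, -0.0]
contact_force: [-4.4, 2.2, 9.0]
finger_gap: 0.272
finger_force: 30.0
```

Request:
{"api": "jog_arm", "payload": {
  "moves": [
    {"fingers": 50, "x": 0, "y": 0, "z": -0.5, "rx": 0, "ry": 0, "rz": 0},
    {"fingers": 50, "x": 0, "y": 0, "z": 0, "rx": 0, "ry": 0, "rz": 0},
    {"fingers": 50, "x": 0, "y": 0, "z": 0, "rx": 0, "ry": 0, "rz": 0},
    {"fingers": 50, "x": 0, "y": 0, "z": -20, "rx": 0, "ry": 0, "rz": 0},
    {"fingers": 60, "x": 0, "y": 0, "z": -40, "rx": 0, "ry": 0, "rz": 0},
    {"fingers": 65, "x": 0, "y": 0, "z": -30, "rx": 0, "ry": 0, "rz": 0},
    {"fingers": 65, "x": 0, "y": 0, "z": 0, "rx": 0, "ry": 0, "rz": -0.177},
    {"fingers": 65, "x": 0, "y": 0, "z": 0, "rx": 0, "ry": 0, "rz": -0.177},
    {"fingers": 65, "x": 0, "y": 0, "z": 0, "rx": 0, "ry": 0, "rz": -0.177},
    {"fingers": 65, "x": 0, "y": 0, "z": 0, "rx": 0, "ry": 0, "rz": -0.177},
    {"fingers": 65, "x": 0, "y": 0, "z": 0, "rx": 0, "ry": 0, "rz": -0.177},
    {"fingers": 65, "x": 0, "y": 0, "z": 0, "rx": 0, "ry": 0, "rz": -0.177},
    {"fingers": 65, "x": 0, "y": 0, "z": 0, "rx": 0, "ry": 0, "rz": -0.177},
    {"fingers": 65, "x": 0, "y": 0, "z": 0, "rx": 0, "ry": 0, "rz": -0.177},
    {"fingers": 65, "x": 0, "y": 0, "z": 0, "rx": 0, "ry": 0, "rz": -0.177},
    {"fingers": 65, "x": 43, "y": -0.5, "z": 0, "rx": 0, "ry": 0, "rz": 0},
    {"fingers": 65, "x": 43, "y": -0.5, "z": 0, "rx": 0, "ry": 0, "rz": 0},
    {"fingers": 65, "x": 43, "y": -0.5, "z": 0, "rx": 0, "ry": 0, "rz": 0},
    {"fingers": 65, "x": 0, "y": 0, "z": 0, "rx": 0, "ry": 0, "rz": 0},
    {"fingers": 65, "x": 0, "y": 0, "z": 0, "rx": 0, "ry": 0, "rz": 0}
  ]
}}

```text
t: 31.4
eef_pos: [0.4716, -0.2171, 0.1374]
tool_rot: [-0.043, 0.999, -0.0, 0.001]
contact_force: [-0.3, 0.4, 0.7]
finger_gap: 0.7
finger_force: 0.0
```

```bash
python3 d.py 469.5 -217 27 95.1; python3 -c "
from h import *
grab('wrist','w10.png')"
```

```text
t 31.4 pos [ 471.6 -217.1  137.4] theta 94.96 tilt [ 0.0015 -0.0007] gap 65.1 ff 0.0 F [-0.3  0.4  0.7] j [-0.65  0.29  1.74  0.    1.11 -2.3 ]
rz -0.0024 x 2.1 y 0.3 z 110.4
```

View pics/w10.png

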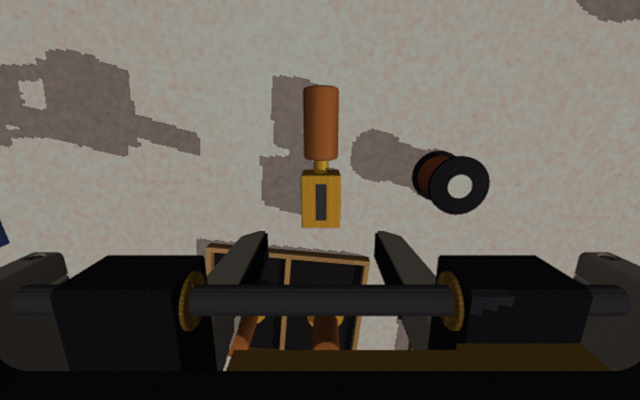

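The holder head is centred between the jaws at (321,198), and both stamps stand in their bays at the bottom of the view.

Request:
{"api": "jog_arm", "payload": {
  "moves": [
    {"fingers": 65, "x": 2, "y": 0, "z": 35, "rx": 0, "ry": 0, "rz": 0},
    {"fingers": 65, "x": 0, "y": 0, "z": 35, "rx": 0, "ry": 0, "rz": 0},
    {"fingers": 65, "x": 0, "y": 0, "z": 25, "rx": 0, "ry": 0, "rz": 0},
    {"fingers": 65, "x": 0, "y": 0, "z": 11, "rx": 0, "ry": 0, "rz": 0},
    {"fingers": 65, "x": 0, "y": 0, "z": 4, "rx": 0, "ry": 0, "rz": 0},
    {"fingers": 65, "x": 0, "y": 0, "z": 0, "rx": 0, "ry": 0, "rz": 0},
    {"fingers": 20, "x": 0, "y": 0, "z": 0, "rx": 0, "ry": 0, "rz": 0},
    {"fingers": 20, "x": 0, "y": 0, "z": 0, "rx": 0, "ry": 0, "rz": 0},
    {"fingers": 20, "x": 0, "y": 0, "z": 0, "rx": 0, "ry": 0, "rz": 0},
    {"fingers": 20, "x": 0, "y": 0, "z": 0, "rx": 0, "ry": 0, "rz": 0},
    {"fingers": 20, "x": 0, "y": 0, "z": 0, "rx": 0, "ry": 0, "rz": 0}
  ]
}}

```text
t: 32.83
eef_pos: [0.4689, -0.217, 0.0273]
tool_rot: [-0.044, 0.999, -0.0, 0.0]
contact_force: [-1.5, -0.4, 3.8]
finger_gap: 0.387
finger_force: 30.0
```

```bash
python3 d.py 636.7 -52.3 122 5
```

```text
t 32.83 pos [ 468.9 -217.    27.3] theta 94.99 tilt [ 0.0005 -0.0005] gap 36.0 ff 30.000236928462982 F [-1.5 -0.4  3.8] j [-0.65  0.43  1.86 -0.    0.85 -2.31]
rz 1.5707 x 149.5 y 181.5 z -94.7
```

Request:
{"api": "jog_arm", "payload": {
  "moves": [
    {"fingers": 20, "x": 0, "y": 0, "z": -20, "rx": 0, "ry": 0, "rz": 0},
    {"fingers": 20, "x": 0, "y": 0, "z": -37, "rx": 0, "ry": 0, "rz": 0},
    {"fingers": 20, "x": 0, "y": 0, "z": -38, "rx": 0, "ry": 0, "rz": 0},
    {"fingers": 20, "x": 0, "y": 0, "z": 0, "rx": 0, "ry": 0, "rz": 0.1745},
    {"fingers": 20, "x": 0, "y": 0, "z": 0, "rx": 0, "ry": 0, "rz": 0.1745},
    {"fingers": 20, "x": 0, "y": 0, "z": 0, "rx": 0, "ry": 0, "rz": 0.1745},
    {"fingers": 20, "x": 0, "y": 0, "z": 0, "rx": 0, "ry": 0, "rz": 0.1745},
    {"fingers": 20, "x": 0, "y": 0, "z": 0, "rx": 0, "ry": 0, "rz": 0.1745},
    {"fingers": 20, "x": 0, "y": 0, "z": 0, "rx": 0, "ry": 0, "rz": 0.1745},
    {"fingers": 20, "x": 0, "y": 0, "z": 0, "rx": 0, "ry": 0, "rz": 0.1745},
    {"fingers": 20, "x": 0, "y": 0, "z": 0, "rx": 0, "ry": 0, "rz": 0.1745},
    {"fingers": 20, "x": 0, "y": 0, "z": 0, "rx": 0, "ry": 0, "rz": 0.1745},
    {"fingers": 20, "x": 30, "y": 36, "z": 0, "rx": 0, "ry": 0, "rz": 0},
    {"fingers": 20, "x": 30, "y": 36, "z": 0, "rx": 0, "ry": 0, "rz": 0},
    {"fingers": 20, "x": 30, "y": 36, "z": 0, "rx": 0, "ry": 0, "rz": 0},
    {"fingers": 20, "x": 30, "y": 37, "z": 0, "rx": 0, "ry": 0, "rz": 0},
    {"fingers": 20, "x": 29, "y": 36, "z": 0, "rx": 0, "ry": 0, "rz": 0},
    {"fingers": 20, "x": 0, "y": 0, "z": 35, "rx": 0, "ry": 0, "rz": 0},
    {"fingers": 20, "x": 0, "y": 0, "z": 0, "rx": 0, "ry": 0, "rz": 0},
    {"fingers": 20, "x": 0, "y": 0, "z": 0, "rx": 0, "ry": 0, "rz": 0}
  ]
}}

```text
t: 35.33
eef_pos: [0.6355, -0.0528, 0.0869]
tool_rot: [0.676, 0.737, -0.0, -0.001]
contact_force: [1.3, 0.2, -2.8]
finger_gap: 0.381
finger_force: 30.0
```

```bash
python3 d.py 636.7 -52.3 32.3 5;  python3 -c "
from h import *
grab('wrist','w11.png')"
```

```text
t 35.33 pos [635.5 -52.8  86.9] theta 4.98 tilt [-0.0012  0.0003] gap 35.5 ff 29.998778700828552 F [ 1.3  0.2 -2.8] j [-0.26  0.54  1.49 -0.    1.12 -0.34]
rz -0.0003 x 0.4 y 1.2 z 54.6
```

View pics/w11.png

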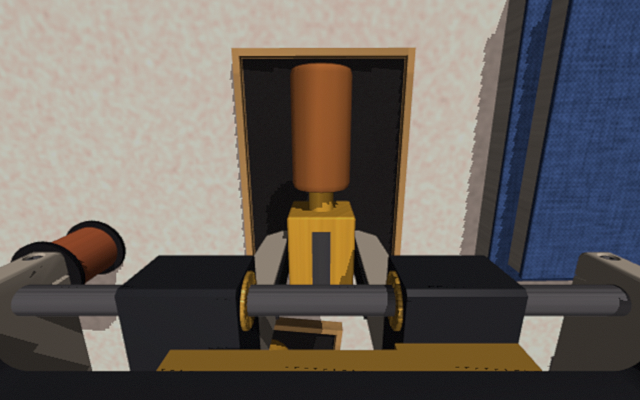

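The holder is inside the open tray's outline, with the handle end at (321,65) against the rim at (321,52), and it is parallel to the sides.

Request:
{"api": "jog_arm", "payload": {
  "moves": [
    {"fingers": 20, "x": 0, "y": 0.5, "z": 25, "rx": 0, "ry": 0, "rz": 0},
    {"fingers": 20, "x": 0, "y": 0, "z": 18, "rx": 0, "ry": 0, "rz": 0},
    {"fingers": 20, "x": 0, "y": 0, "z": 7, "rx": 0, "ry": 0, "rz": 0},
    {"fingers": 20, "x": 0, "y": 0, "z": 3, "rx": 0, "ry": 0, "rz": 0},
    {"fingers": 20, "x": 0, "y": 0, "z": 0.5, "rx": 0, "ry": 0, "rz": 0},
    {"fingers": 20, "x": 0, "y": 0, "z": 0, "rx": 0, "ry": 0, "rz": 0},
    {"fingers": 20, "x": 0, "y": 0, "z": 0, "rx": 0, "ry": 0, "rz": 0}
  ]
}}

```text
t: 36.25
eef_pos: [0.6368, -0.0525, 0.0339]
tool_rot: [0.675, 0.737, 0.0, 0.0]
contact_force: [0.0, 0.8, -3.4]
finger_gap: 0.386
finger_force: 30.0
```

Down the last 1.8 mm, then release, lift and swing clear.

Request:
{"api": "jog_arm", "payload": {
  "moves": [
    {"fingers": 20, "x": 0, "y": 0, "z": 1.2, "rx": 0, "ry": 0, "rz": 0},
    {"fingers": 20, "x": 0, "y": 0, "z": 0.6, "rx": 0, "ry": 0, "rz": 0},
    {"fingers": 20, "x": 0, "y": 0, "z": 0, "rx": 0, "ry": 0, "rz": 0},
    {"fingers": 60, "x": 0, "y": 0, "z": 0, "rx": 0, "ry": 0, "rz": 0},
    {"fingers": 60, "x": 0, "y": 0, "z": 0, "rx": 0, "ry": 0, "rz": 0},
    {"fingers": 60, "x": 0, "y": 0, "z": 0, "rx": 0, "ry": 0, "rz": 0},
    {"fingers": 60, "x": 0, "y": 0, "z": -20, "rx": 0, "ry": 0, "rz": 0},
    {"fingers": 60, "x": 0, "y": 0, "z": -50, "rx": 0, "ry": 0, "rz": 0},
    {"fingers": 60, "x": 0, "y": 0, "z": -50, "rx": 0, "ry": 0, "rz": 0},
    {"fingers": 60, "x": 0, "y": -50, "z": -30, "rx": 0, "ry": 0, "rz": 0},
    {"fingers": 60, "x": 0, "y": -55, "z": 0, "rx": 0, "ry": 0, "rz": 0},
    {"fingers": 60, "x": 0, "y": -55, "z": 0, "rx": 0, "ry": 0, "rz": 0},
    {"fingers": 60, "x": 0, "y": -55, "z": 0, "rx": 0, "ry": 0, "rz": 0},
    {"fingers": 60, "x": 0, "y": -50, "z": 0, "rx": 0, "ry": 0, "rz": 0},
    {"fingers": 60, "x": 0, "y": 0, "z": 0, "rx": 0, "ry": 0, "rz": 0},
    {"fingers": 60, "x": 0, "y": 0, "z": 0, "rx": 0, "ry": 0, "rz": 0}
  ]
}}

```text
t: 38.25
eef_pos: [0.3735, -0.0761, 0.1823]
tool_rot: [0.676, 0.737, 0.0, 0.001]
contact_force: [1.2, -0.1, -0.1]
finger_gap: 0.644
finger_force: 0.0
```

```bash
python3 d.py; sed -i 's/top2/top9/' m.py; python3 m.py | grep -v tray
```

```text
t 38.25 pos [373.5 -76.1 182.3] theta 4.97 tilt [ 0.0022 -0.0009] gap 59.9 ff 0.0 F [ 1.2 -0.1 -0.1] j [-0.5  -0.01  1.98  0.    1.17 -0.58]
table z [[0.3403, -0.3936, -0.0014], [0.7302, 0.2513, -0.0035], [0.4071, -0.0657, 0.5689], [0.7489, -0.4495, 0.0002]]
[307.  59.] 7047 z 0.0473 rect [840.  19. 154. 214.   6.] top [843.   23.9 136.  194.2   5.7]
[165.  76.] 1717 z 0.0261 rect [811. 302.  88. 262.  11.] top [811.  302.3  87.8 261.2  11.1]
[446.  82.] 1139 z 0.0211 rect [ 799. -300.  200.   42.   82.] top [ 799.3 -300.3  200.1   41.7   82.4]
[ 37. 167.] 5674 z 0.095 rect [581. 585. 221. 156.   0.] top [580.1 567.3 163.9  48.9   5.7]
[324. 154.] 967 z 0.0403 rect [633. -16.  36. 125.   5.] top [634.3 -16.   35.9 124.5   4.1]
[205. 154.] 621 z 0.0391 rect [628. 226.  19. 121.   4.] top [627.7 225.6  18.7 118.6   4. ]
[411. 172.] 342 z 0.0731 rect [ 596. -199.   38.   32.   38.] top [ 598.2 -201.5   24.6   24.1   27.8]
[451. 174.] 369 z 0.0733 rect [ 597. -281.   38.   33.   18.] top [ 598.1 -283.1   22.7   25.    80.1]
[205. 183.] 604 z 0.039 rect [567. 223.  18. 120.   4.] top [567.2 223.1  18.3 119.5   4.1]
[610. 228.] 4483 z 0.0322 rect [ 492. -623.  151.  139.   11.] top [ 492.3 -622.7  150.4  138.9   11.4]
[408. 343.] 21657 z 0.5907 rect [412. -62. 110. 160.   9.] top [385.5 -23.3  17.1  40.1  60.5]
[148. 252.] 598 z 0.0555 rect [425. 324.  45.  45.  58.] top [424.3 326.2  41.6  42.2  55.5]
{'t': 38.3, 'joint_positions': [-0.4958, -0.0087, 1.9789, 0.0003, 1.1695, -0.5832], 'qvel': [0.0084, 0.0164, -0.0078, 0.0007, 0.0016, 0.0001], 'joint_torque': [-0.1076, -26.1597, -25.5582, 0.0375, 0.1118, -0.001], 'eef_pos': [0.3738, -0.0761, 0.1822], 'tool_rot': [0.6756, 0.7373, 0.0004, 0.0009], 'contact_force': [-0.2008, 0.3339, -0.2725], 'moment': [-0.0478, 0.0556, -0.0019], 'finger_force': 0.0, 'finger_gap': 0.6453}
```

View pics/top9.png

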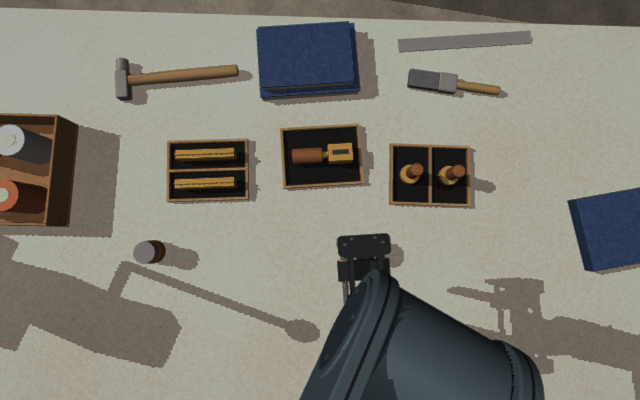

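All five pieces lie in their trays, and the tops read 39, 39, 73, 73 and 40 mm, each 5 mm above its bench height. The jar at (149,252) has not moved. The arm hides the reel here, but it was standing in the last wrist view.

```bash
python3 -c "
from h import *
print(ctrl.sign_off())"
```

```text
the job is handed in; nothing more can be done
None
```

All five pieces are on their tray floors as asked and the job is handed in at about 38 s; the jar is unmoved, and the reel, hidden by the arm in the final picture, was still standing when last seen.

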